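# Charge a pigment mill jar with grinding balls and close it

## Task

Pour all the grinding balls from the steel beaker into the open porcelain mill jar and stand the empty beaker back down upright on the table. Then pick up the jar's lid and lower it gently onto the jar until it sits fully home. Leave the small closed jar, the muller and the locking bar where they are.

Things in the scene. Friction and masses are not known exactly. Their poses are not given: they have to be found in the camera images.
- jar: Open porcelain mill jar, a straight white pot 108 mm across, 95 mm high, loose on the table (about 1.1 kg). Mouth 90 mm across, straight down to a flat inner floor 10 mm up with a film of blue pigment. A steel band at mid-height has two small lugs at the +y and -y sides, reaching 67 mm from the axis, up to 86 mm high. Origin: centre of its underside; z up.
- jar_mouth (a point): Centre of the jar's mouth, level with its rim, 95 mm above the jar's underside.
- lid: Jar's porcelain lid (0.28 kg), lying right way up on the table. From below: a plug 82 mm across, 12 mm deep, that drops into the mouth; a flange 108 mm across, 10 mm thick, to rest on the jar's rim; a round boss 29 mm across, 34 mm high, to hold it by (56.5 mm in all). Origin: centre of the plug's underside; z up. Fully home, its origin is 82.5 mm above the jar's, on one axis, at any yaw.
- lid_boss (a point): Centre of the lid's boss, 44.5 mm above the lid's origin and 12 mm below the boss's top; the flange's top is 22 mm lower.
- beaker: Open steel beaker standing on the table (0.1 kg empty): round, slightly tapered, 55 mm across at the foot, 62 mm at two thirds of its height, 65 mm at the rim (rolled rim 68), 95 mm high, wall 2.5 mm, floor 3 mm thick, no handle. The eight balls fill its lower 40 mm; the last roll out only when it is tipped well past level (about 100 to 120 degrees). Origin: centre of its underside; z up.
- beaker_rim (a point): Centre of the beaker's mouth, level with its rim, 95 mm above the origin.
- ball0: One of the eight equal white ceramic grinding balls, 20 mm across, 15 g, in the beaker at the start. Origin: its centre.
- ball1: One of the eight equal white ceramic grinding balls, 20 mm across, 15 g, in the beaker at the start. Origin: its centre.
- ball2: One of the eight equal white ceramic grinding balls, 20 mm across, 15 g, in the beaker at the start. Origin: its centre.
- ball3: One of the eight equal white ceramic grinding balls, 20 mm across, 15 g, in the beaker at the start. Origin: its centre.
- ball4: One of the eight equal white ceramic grinding balls, 20 mm across, 15 g, in the beaker at the start. Origin: its centre.
- ball5: One of the eight equal white ceramic grinding balls, 20 mm across, 15 g, in the beaker at the start. Origin: its centre.
- ball6: One of the eight equal white ceramic grinding balls, 20 mm across, 15 g, in the beaker at the start. Origin: its centre.
- ball7: One of the eight equal white ceramic grinding balls, 20 mm across, 15 g, in the beaker at the start. Origin: its centre.
- small_jar: Bystander: a smaller mill jar, 72 mm across, closed with its own lid (106.5 mm high in all), standing beyond the open jar. Origin: centre of its underside.
- muller: Bystander: a glass muller, 72 mm across the foot, 104 mm high, standing on a glass slab (200 by 200 by 8 mm) beyond and to the left. Origin: centre of its underside.
- locking_bar: Bystander: the jar's steel locking bar, 140 by 18 mm with a T-screw in its middle, 40 mm high, lying nearer the robot. Origin: its middle, on the table; its length runs along y.

How it is judged:
On the way, in this order (a step that is already met when the one before it is completed fails the run):
1. all eight balls are inside the mill jar (horizontal distance between each of ball0, ball1, ball2, ball3, ball4, ball5, ball6, ball7 and jar below 0.045 m and z of each of ball0, ball1, ball2, ball3, ball4, ball5, ball6, ball7 in the frame of jar below 0.08 m), for 0.2 s.
2. the beaker stands upright on the table (height (world z) of beaker below 0.008 m and angle between beaker's own z axis and vertical below 0.1 rad and linear speed of beaker below 0.03 m/s), for 0.2 s.
3. the lid sits fully home on the jar, with the balls inside (all of step 1 and z of lid in the frame of jar between 0.078 and 0.087 m and horizontal distance between lid and jar below 0.008 m and angle between the z axis of lid and the z axis of jar, either way round below 0.06 rad and angle between lid's own z axis and vertical below 0.1 rad), for 0.2 s.
At the end, for the whole second after the job is handed in: All eight balls are in the jar (within 45 mm of its axis, below 80 mm up); the lid rests fully home on it (height within 4.5 mm, 8 mm off-centre, 0.06 rad); beaker and jar stand upright (0.1 rad) at rest on the table, feet within 8 mm of its top (all of step 2 and all of step 3 and angle between jar's own z axis and vertical below 0.1 rad and height (world z) of jar below 0.008 m and linear speed of lid below 0.03 m/s); the robot touches nothing.
It fails at once if the lid is dropped: out of the fingers, it falls faster than 0.6 m/s (a fall of about 18 mm) (contact force between lid and the fingers below 0.1 N and linear speed of lid above 0.6 m/s).
It fails at once if the small closed jar is displaced by more than 40 mm (distance of small_jar from where it was at the start of the episode above 0.04 m).
It fails at once if the muller is displaced by more than 40 mm (distance of muller from where it was at the start of the episode above 0.04 m).
It fails at once if the locking bar is displaced by more than 40 mm (distance of locking_bar from where it was at the start of the episode above 0.04 m).
It also fails if it takes over 72 s, if anything falls off the work surface, if the arm or the gripper's body presses on something with over 40 N, if the wrist force passes 120 N, or if a joint passes its speed limit or range.

## Robot

A 6-joint arm with a two-finger parallel gripper is mounted at the origin on the work surface. World frame = base frame: x ahead of the robot, y to its left, z up, the work surface at z = 0. Lengths are in m, angles in rad, forces in N, time in s.
With the tool pointing down it reaches from about 0.375 to 0.975 m from the base axis. Payload 3.8 kg.
Tool frame: the origin (TCP) lies midway between the tips of the shut fingers; the grasp point (between the pads) lies 19 mm behind it; z points along the fingers, y is the line along which they close (so a half turn about z gives the same grasp; the last joint's range is limited). The gripper opens to 85 mm and grips with 20 to 120 N. Pads are 22 mm wide; open, the fingers measure 114 mm over their backs; the gripper's body (76 mm by 85 mm) begins 54 mm behind the grasp point. The pads swing forward as they close: fully open they stand 13 mm farther back than shut.
Start: joints at [1.308, 0.264, 1.604, -0, 1.274, -0.037], TCP at [0.151, 0.658, 0.231] pointing down, gripper open.
Joint ranges: [-2.63, 2.63], [-0.94, 2.18], [0.31, 2.57], [-1.31, 4.45], [0, 2.66], [-2.55, 2.55]. Speed limits (rad/s): [2.57, 2.57, 3.14, 3.14, 3.14, 3.14].

## Interface

Orientations are given as a rotation vector (axis times angle).
In Python, from workcell import read_state, vision, ticket gives the robot as it stands. The module is installed in compiled form; this text tells all that it offers.
- The arm moves only by the tool jog_arm, never from a script. Its arguments are lists of equal length, an entry for each row: "turn": the turn, a rotation vector about the tool's x, y, z in rad, a list of three; "delta_pos": the shift along the tool's x, y, z in m, a list of three; "gripper": the finger opening in m, from 0 to 0.0854. In form: {"turn": [[rx, ry, rz], ...], "delta_pos": [[dx, dy, dz], ...], "gripper": [gripper, ...]}. A call has 1 to 20 rows; each row shifts and turns the commanded pose from where the row before left it, along the tool's axes as they then stand; what a row does not reach is not made up. A row lasts 1/12 s, in which the tool goes at most 41.7 mm and 7.16 degrees, less where a joint would pass 70% of its speed; a pose out of reach is approached as far as the arm can. A call with a gripper value outside its range is refused whole. The fingers move at their own pace and stop on an object; "grip_force" is the grip in N (left out, the last holds). Time passes only in rows, so rows that do not move let the fingers close. It gives the time, the measured TCP pose, the force, the opening and the grip force at its end, in the units of the state.
- read_state(): the state, without advancing time (a new reading comes with each control period).
- vision.read_camera(name): name is "side" or "top"; returns the picture (480x640x3 uint8, red, green, blue); there is no depth.
- vision.calibration(name): a dict with "vfov" (degrees; the focal length in pixels is half the picture's height over the tangent of half this angle, whatever the lens; pixels are square), "cx", "cy" (the principal point, pixels), "R" (3x3) and "t" (3): a world point X has camera coordinates R X + t. Camera axes: x right, y down, z forward; pixel columns grow to the right and rows downward; lengths in m; the calibration is good to about 2 mm. A picture is of the moment at which its call begins. calibration takes no time and is no camera call.
- ticket.finish_job(): hands the job in; it is judged then, once.
The state is a dict: "time": time; "q": joint angles; "joint_vel": joint speeds; "joint_torque": joint torques, N m; "tool_pos": TCP position; "tcp_rot": TCP orientation; "wrist_force": force on the tool from outside, world axes, zero at the start; "torque": the same for the moment, N m; "width": opening from 0.0 (shut) to 1.0 (fully open); "grip_force": force on a finger pad.
Only numpy, scipy, OpenCV 4.12 (cv2) and the standard library are available. Lean on these libraries where they do the work, as an engineer would, in place of code of your own. Each camera call takes 0.05 s, during which the arm holds its last target. There are 200 camera calls.

## Working session

There is one attempt and no reset: what is moved stays moved. The work goes in short steps, Python scripts to look and compute and a tool call to move; the robot and the scene stay as the last step left them, time stands still between calls to the robot, and variables do not carry over. Pictures are saved under pics/ and viewed, at most 10 in all, crops included, and the job is handed in when it is done.

Besides the shell and the picture viewer there is one more tool, called after "Emit:" as name(argument=value, ...), one argument or row to a line, values as JSON. jog_arm: Moves the arm, as the interface text tells. Its arguments: {"type":"object","properties":{"turn":{"type":"array","items":{"type":"array","items":{"type":"number"}}},"delta_pos":{"type":"array","items":{"type":"array","items":{"type":"number"}}},"gripper":{"type":"array","items":{"type":"number"}},"grip_force":{"type":"number"}},"required":["turn","delta_pos","gripper"]}

```bash
mkdir -p pics
python3 - <<'E'
from workcell import read_state, vision
import cv2
for n in("top","side"):
    cv2.imwrite(f"pics/{n}0.png",vision.read_camera(n)[:,:,::-1]); c=vision.calibration(n); print(n,c)
print(read_state())
E
```

```text
top {'vfov': 42.85714041835381, 'cx': 320.0677830612545, 'cy': 239.31928040565845, 'R': array([[-0.00537973, -0.99994435,  0.00907466],
       [-0.99271589,  0.00424815, -0.12040394],
       [ 0.12035869, -0.0096563 , -0.99268351]]), 't': array([0.02309249, 0.59480913, 1.13280328])}
side {'vfov': 54.30460660942265, 'cx': 321.561212838222, 'cy': 239.95380206363916, 'R': array([[ 0.98180051, -0.18933589,  0.01482151],
       [-0.12950271, -0.7245299 , -0.67696785],
       [ 0.13891294,  0.66272796, -0.73586333]]), 't': array([-0.54850299,  0.14213535,  0.95514784])}
{'time': 0.1, 'q': array([ 1.30811556e+00,  2.64699542e-01,  1.60522793e+00,  2.42074438e-05,
        1.27370431e+00, -3.69285851e-02]), 'joint_vel': array([-2.29250149e-04, -1.00662395e-03, -3.99197196e-03,  9.81692285e-04,
        2.43427155e-05,  1.03613789e-03]), 'joint_torque': array([ 1.47508113e-04, -5.16705287e+01, -3.68594134e+01, -9.32491980e-05,
        6.23632543e-03, -2.46307167e-05]), 'tool_pos': array([0.15093407, 0.65723606, 0.23007702]), 'tcp_rot': array([-0.35383222, -3.12127239,  0.00316142]), 'wrist_force': array([ 0.27146419,  0.77680851, -0.95802629]), 'torque': array([-0.02097   , -0.04865776, -0.0265708 ]), 'grip_force': 0.0, 'width': 0.9999477344990271}
```

View pics/top0.png

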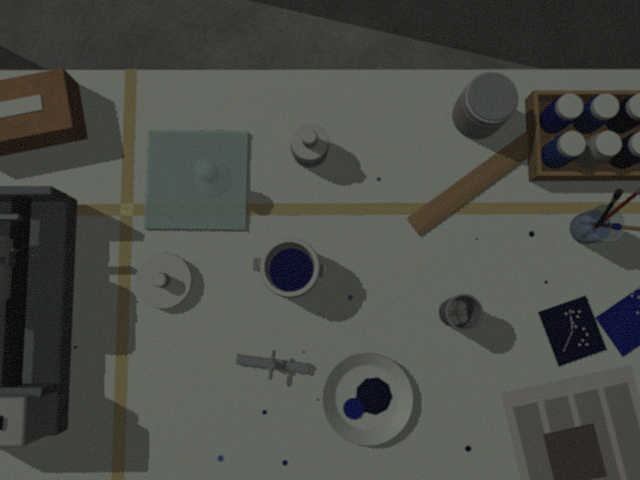

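View pics/side0.png

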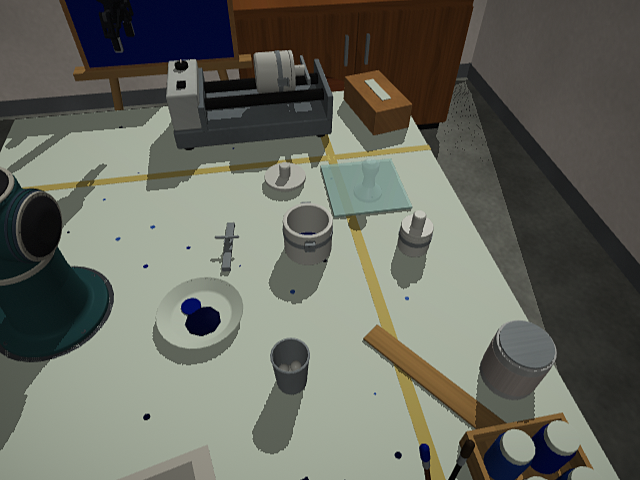

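Top view: jar rim about (291,268), lid boss (163,279), beaker (461,310), bar (275,364). The side view shows the same layout, with the jar at (307,222), beaker (290,355) and lid (285,178). Next I'll enlarge these.

Run:
```python
import cv2,numpy as np
t=cv2.imread("pics/top0.png");s=cv2.imread("pics/side0.png")
def crop(im,cx,cy,h=32):
    c=cv2.resize(im[cy-h:cy+h,cx-h:cx+h],(264,264),interpolation=cv2.INTER_CUBIC)
    c=cv2.convertScaleAbs(c,alpha=1.5)
    for k in range(0,64,8): # 8px ticks
        p=int(k*264/64); cv2.line(c,(p,0),(p,6 if k%16 else 12),(0,0,255),1); cv2.line(c,(0,p),(6 if k%16 else 12,p),(0,0,255),1)
    return c
rows=[np.hstack([crop(t,291,268,36),crop(t,163,279),crop(t,461,310)]),np.hstack([crop(s,307,230,36),crop(s,285,178),crop(s,290,365)])]
cv2.imwrite("pics/m1.png",np.vstack(rows))
```

```text
(no output)
```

View pics/m1.png

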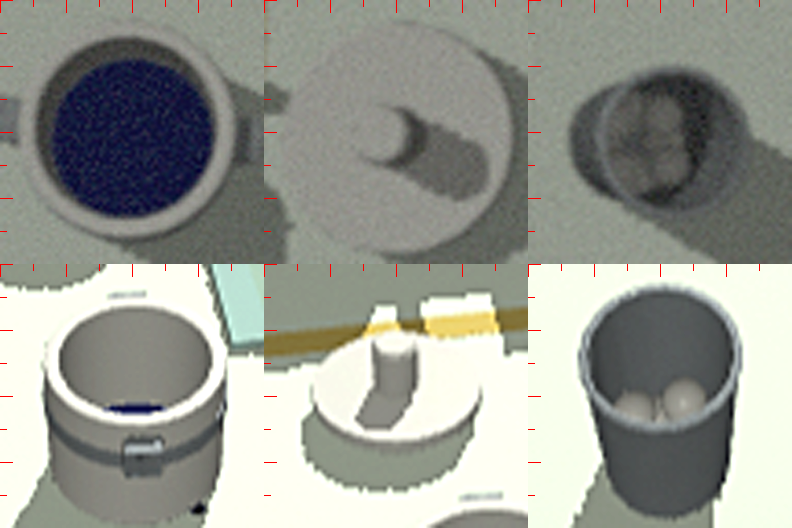

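Enlarged, the rim centres in the top view are: jar (289.9,267.5), boss top (160.3,279.5) and beaker (464.2,311.9). In the side view they are (308.2,220.7), (284.9,165.7) and (290.2,355.9). All balls lie in the beaker.

```bash
cat > h.py <<'E'
import numpy as np
from workcell import vision,read_state
from scipy.spatial.transform import Rotation as Ro
def ray(n,u,v):
    c=vision.calibration(n);f=240/np.tan(np.radians(c['vfov']/2))
    R=np.array(c['R']);d=R.T@np.array([(u-c['cx'])/f,(v-c['cy'])/f,1]);return -R.T@c['t'],d
def at(n,u,v,z):
    o,d=ray(n,u,v);return o+d*(z-o[2])/d[2]
def proj(n,X):
    c=vision.calibration(n);f=240/np.tan(np.radians(c['vfov']/2));p=np.array(c['R'])@X+c['t'];return np.array([c['cx'],c['cy']])+f*p[:2]/p[2]
def tri(a,b):
    A=[];B=[]
    for n,p in (("top",a),("side",b)):
        o,d=ray(n,*p);d=d/np.linalg.norm(d);P=np.eye(3)-np.outer(d,d);A.append(P);B.append(P@o)
    return np.linalg.lstsq(np.vstack(A),np.hstack(B),rcond=None)[0]
E
python3 - <<'E'
from h import *
np.set_printoptions(precision=4,suppress=True)
for k,a,b,z in(("jar",(289.9,267.5),(308.2,220.7),.095),("boss",(160.3,279.5),(284.9,165.7),.0565),("beaker",(464.2,311.9),(290.2,355.9),.095)):
    print(k,at("top",*a,z),at("side",*b,z),tri(a,b))
print("bar",at("top",275,364,.03)); print("small",at("top",309,137,.1),"muller",at("top",206,170,.1),"dish",at("top",368,400,.03),"flange",at("top",163.7,280.2,.0175))
s=read_state();R=Ro.from_rotvec(s['tcp_rot']).as_matrix();print(R)
E
```

```text
jar [0.5368 0.0755 0.095 ] [0.5411 0.0678 0.095 ] [0.5399 0.0755 0.0872]
boss [0.5185 0.3176 0.0565] [0.5227 0.3111 0.0565] [0.5212 0.3191 0.0502]
beaker [ 0.4556 -0.2367  0.095 ] [ 0.4565 -0.2434  0.095 ] [ 0.4563 -0.2388  0.0866]
bar [0.3607 0.1058 0.03  ]
small [0.7771 0.0402 0.1   ] muller [0.7156 0.2286 0.1   ] dish [ 0.2938 -0.0675  0.03  ] flange [0.5193 0.3209 0.0175]
[[-0.9746  0.2238 -0.0006]
 [ 0.2238  0.9746 -0.002 ]
 [ 0.0001 -0.002  -1.    ]]
```

Emit:
jog_arm(
  turn=[
    [0,0,0],
    [0,0,0],
    [0,0,0],
    [0,0,0],
    [0,0,0],
    [0,0,0],
    [0,0,0],
    [0,0,0],
    [0,0,0],
    [0,0,0],
    [0,0,0],
    [0,0,0],
    [0,0,0],
    [0,0,0],
    [0,0,0],
  ],
  delta_pos=[
    [-0.03,-0.025,-0.005],
    [-0.03,-0.025,-0.005],
    [-0.03,-0.025,-0.005],
    [-0.03,-0.025,-0.005],
    [-0.03,-0.025,-0.005],
    [-0.03,-0.025,-0.005],
    [-0.03,-0.025,-0.005],
    [-0.03,-0.025,-0.005],
    [-0.03,-0.025,-0.005],
    [-0.03,-0.025,-0.005],
    [-0.03,-0.025,-0.005],
    [-0.03,-0.025,-0.005],
    [-0.03,-0.025,-0.005],
    [-0.03,-0.025,-0.005],
    [-0.03,-0.025,-0.005],
  ],
  gripper=[0.085,0.085,0.085,0.085,0.085,0.085,0.085,0.085,0.085,0.085,0.085,0.085,0.085,0.085,0.085],
)

```text
time: 1.35
tool_pos: [0.5063, 0.1898, 0.3062]
tcp_rot: [-0.354, -3.121, 0.0]
wrist_force: [0.8, 0.8, -0.2]
width: 0.995
grip_force: 0.0
```

Emit:
jog_arm(
  turn=[
    [0,0,0.12],
    [0,0,0.12],
    [0,0,0.12],
    [0,0,0.12],
    [0,0,0.12],
    [0,0,0.12],
    [0,0,0.12],
    [0,0,0.12],
    [0,0,0.12],
    [0,0,0.12],
  ],
  delta_pos=[
    [0,-0.035,0],
    [0,-0.035,0],
    [0,0,0],
    [0,0,0],
    [0,0,0],
    [0,0,0],
    [0,0,0],
    [0,0,0],
    [0,0,0],
    [0,0,0],
  ],
  gripper=[0.085,0.085,0.085,0.085,0.085,0.085,0.085,0.085,0.085,0.085],
)

```text
time: 2.18
tool_pos: [0.4857, 0.1245, 0.3057]
tcp_rot: [-2.061, -2.37, 0.001]
wrist_force: [0.4, -0.2, -0.3]
width: 1.0
grip_force: 0.0
```

```bash
cat >> h.py <<'E'
def toolR(az,p,roll=0):
    "tool z at azimuth az, p below horizontal (deg), tool x 'up', then roll about tool z"
    a,p=np.radians([az,p]);z=np.array([np.cos(p)*np.cos(a),np.cos(p)*np.sin(a),-np.sin(p)])
    y=np.array([np.sin(a),-np.cos(a),0]);x=np.cross(y,z)
    return np.stack([x,y,z],1)@Ro.from_euler('z',roll,degrees=True).as_matrix()
def plan(P=None,R=None):
    np.set_printoptions(precision=4,suppress=True)
    s=read_state();R0=Ro.from_rotvec(s['tcp_rot']).as_matrix()
    print('t',s['time'],'q',s['q'],'pos',s['tool_pos'],'w',s['width'],'F',s['wrist_force'])
    if R is None:R=R0
    rv=Ro.from_matrix(R0.T@R).as_rotvec();print('turn(tool)',rv,'rows',np.linalg.norm(rv)/.125)
    if P is not None:
        d=np.array(P)-s['tool_pos'];print('world',d,'shift before turn',R0.T@d,'after turn',R.T@d,'rows',np.linalg.norm(d)/.0417)
    return s,R0
E
python3 -c "
from h import *
s,R=plan((.40,-.24,.3),toolR(0,89.9));print(R)"
```

```text
t 2.1833 q [ 0.2012 -0.1072  1.8665  0.      1.3834  0.0622] pos [0.4857 0.1245 0.3057] w 1.000488068592687 F [ 0.3813 -0.2294 -0.3438]
turn(tool) [-0.0023  0.0023  1.7098] rows 13.678159188390994
world [-0.0857 -0.3645 -0.0057] shift before turn [-0.3491 -0.1353  0.0059] after turn [-0.0857  0.3645  0.0055] rows 8.979496655277098
[[-0.1385  0.9904 -0.0011]
 [ 0.9904  0.1385 -0.0002]
 [-0.0001 -0.0011 -1.    ]]
```

Emit:
jog_arm(
  turn=[
    [0,0,0.122],
    [0,0,0.122],
    [0,0,0.122],
    [0,0,0.122],
    [0,0,0.122],
    [0,0,0.122],
    [0,0,0.122],
    [0,0,0.122],
    [0,0,0.122],
    [0,0,0.122],
    [0,0,0.122],
    [0,0,0.122],
    [0,0,0.122],
    [0,0,0.122],
  ],
  delta_pos=[
    [0,0,0],
    [0,0,0],
    [0,0,0],
    [0,0,0],
    [0,0,0],
    [0,0,0],
    [0,0,0],
    [0,0,0],
    [0,0,0],
    [0,0,0],
    [0,0,0],
    [0,0,0],
    [0,0,0],
    [0,0,0],
  ],
  gripper=[0.085,0.085,0.085,0.085,0.085,0.085,0.085,0.085,0.085,0.085,0.085,0.085,0.085,0.085],
)

```text
time: 3.35
tool_pos: [0.4857, 0.1245, 0.3057]
tcp_rot: [3.141, 0.003, -0.002]
wrist_force: [0.6, 0.4, -0.4]
width: 0.994
grip_force: 0.0
```

Emit:
jog_arm(
  turn=[
    [0,0,0],
    [0,0,0],
    [0,0,0],
    [0,0,0],
    [0,0,0],
    [0,0,0],
    [0,0,0],
    [0,0,0],
    [0,0,0],
    [0,0.12,0],
    [0,0.12,0],
    [0,0.12,0],
    [0,0.12,0],
    [0,0.12,0],
    [0,0.12,0],
    [0,0.12,0],
    [0,0.12,0],
    [0,0.12,0],
    [0,0.12,0],
  ],
  delta_pos=[
    [-0.0095,0.0405,0],
    [-0.0095,0.0405,0],
    [-0.0095,0.0405,0],
    [-0.0095,0.0405,0],
    [-0.0095,0.0405,0],
    [-0.0095,0.0405,0],
    [-0.0095,0.0405,0],
    [-0.0095,0.0405,0],
    [-0.0095,0.0405,0],
    [0,0,0],
    [0,0,0],
    [0,0,0],
    [0,0,0],
    [0,0,0],
    [0,0,0],
    [0,0,0],
    [0,0,0],
    [0,0,0],
    [0,0,0],
  ],
  gripper=[0.085,0.085,0.085,0.085,0.085,0.085,0.085,0.085,0.085,0.085,0.085,0.085,0.085,0.085,0.085,0.085,0.085,0.085,0.085],
)

```text
time: 4.93
tool_pos: [0.4027, -0.2411, 0.3073]
tcp_rot: [2.586, 0.01, 1.782]
wrist_force: [0.4, -0.5, -2.2]
width: 0.999
grip_force: 0.0
```

```bash
python3 -c "
from h import *
s,R=plan((.30,-.24,.13),toolR(0,20));print(R)"
```

```text
t 4.9333 q [-1.3577 -0.4975  2.564   1.334   1.2228 -0.4202] pos [ 0.4027 -0.2411  0.3073] w 0.9988328589787228 F [ 0.38   -0.5455 -2.1875]
turn(tool) [-0.0026  0.0151  0.0061] rows 0.13228632186031541
world [-0.1027  0.0011 -0.1773] shift before turn [-0.2023 -0.0025 -0.0328] after turn [-0.2018 -0.0011 -0.0359] rows 4.914608290498029
[[ 0.3562  0.0046  0.9344]
 [ 0.0062 -1.      0.0026]
 [ 0.9344  0.0049 -0.3562]]
```

```bash
cat >> h.py <<'E'
from scipy.optimize import least_squares
LO=np.array([-2.63,-.94,.31,-1.31,0,-2.55]);HI=np.array([2.63,2.18,2.57,4.45,2.66,2.55])
rot=lambda ax,a:Ro.from_euler(ax,a).as_matrix()
def fk(q,p):
    a,L1,L2,e,h,d,l=p
    A=rot('z',q[0]);B=A@rot('y',q[1]);C=B@rot('y',q[2]);W=C@rot('z',q[3])@rot('y',q[4])@rot('z',q[5])
    T=W@np.array([[0,1,0],[1,0,0],[0,0,-1]]).T@np.diag([1,1,1]) if 0 else W
    pos=A@[a,l,h]+B@[0,0,L1]+C@[e,0,L2]+W@[0,0,d]
    return pos,W
E
python3 - <<'E'
from h import *
D=[([1.30811556,.264699542,1.60522793,0,1.27370431,-.0369285851],[.15093,.65724,.23008]),
([.2012,-.1072,1.8665,0,1.3834,.0622],[.4857,.1245,.3057]),
([-1.3577,-.4975,2.564,1.334,1.2228,-.4202],[.4027,-.2411,.3073])]
for s in(1,-1):
    D2=[([*q[:3],s*q[3],*q[4:]],x) for q,x in D]
    f=lambda p:np.hstack([fk(q,p)[0]-x for q,x in D2]+[.003*(np.array(p)-[.05,.4,.4,.0,.4,.3,.025])])
    r=least_squares(f,[.05,.4,.4,0,.4,.3,.025]);print(s,r.x,np.abs(r.fun[:9]).max())
    for q,x in D2: print(fk(q,r.x)[1].round(3).tolist())
s=read_state();print(Ro.from_rotvec(s['tcp_rot']).as_matrix().round(3).tolist())
E
```

```text
1 [-3.29459748e-05  5.11966378e-01  5.66337496e-01  1.71164094e-03
  2.52109530e-01  3.47635626e-01  2.49200619e-02] 8.065374102556033e-06
[[-0.224, -0.975, -0.001], [-0.975, 0.224, -0.002], [0.002, 0.0, -1.0]]
[[-0.99, -0.139, -0.001], [-0.139, 0.99, -0.0], [0.001, -0.0, -1.0]]
[[-0.005, 0.356, 0.934], [1.0, 0.006, 0.003], [-0.005, 0.934, -0.356]]
-1 [ 1.45894365  0.43207168 -0.88248016  0.20567631 -0.45606411 -0.30527657
  0.03782295] 0.09967024936884178
[[-0.224, -0.975, -0.001], [-0.975, 0.224, -0.002], [0.002, 0.0, -1.0]]
[[-0.99, -0.139, -0.001], [-0.139, 0.99, -0.0], [0.001, -0.0, -1.0]]
[[-0.516, -0.087, -0.852], [0.503, 0.774, -0.384], [0.693, -0.627, -0.356]]
[[0.356, 0.005, 0.934], [0.006, -1.0, 0.003], [0.934, 0.005, -0.356]]
```

```bash
cat >> h.py <<'E'
KP=[0,.511966,.566337,.0017116,.25211,.347636,.02492]
def fkT(q):
    p,W=fk(q,KP);return p,np.stack([W[:,1],-W[:,0],W[:,2]],1)
def ik(P,R,q0):
    def f(q):
        p,T=fkT(q);return np.hstack([(p-P)*5,Ro.from_matrix(R.T@T).as_rotvec()])
    r=least_squares(f,np.clip(q0,LO+.01,HI-.01),bounds=(LO,HI));return r.x,np.linalg.norm(r.fun)
E
python3 - <<'E'
from h import *
np.set_printoptions(precision=2,suppress=True)
bk=np.array([.456,-.24,.063]);jar=np.array([.539,.072,0])
q0=read_state()['q']
for az in(0,30,45,60,75,90):
  for pit in (10,20,30):
    out=[];q=q0;ok=1
    R=toolR(az,pit);z=R[:,2]
    for nm,P in(("hi",bk+.019*z-.09*z+[0,0,.15]),("so",bk+.019*z-.08*z),("gr",bk+.019*z),("lift",bk+.019*z+[0,0,.15])):
        best=min((ik(P,R,s)for s in(q,[.0,.3,1.8,.5,1,0],[-.8,.3,1.8,1.5,1.2,-1],[-.8,.3,1.8,-1,1.2,1])),key=lambda x:x[1]+.01*np.abs(x[0]-q).sum());q,e=best;out.append((nm,q,e));ok&=e<.01
    if not ok: print(az,pit,"fail",[(n,round(e,3))for n,_,e in out]);continue
    for sg in(1,-1):
        qq=q;res=[]
        for roll in(0,30,60,90,105,120):
            R=toolR(az,0,sg*roll);z=R[:,2];t=sg*np.cross(z,[0,0,1]);G=jar-t*(.05 if roll<100 else .035)+[0,0,.17]
            qq,e=ik(G+.019*z,R,qq);res.append((qq,e))
        print(az,pit,sg,'grasp',out[2][1],'pour0',res[0][0],'pour120',res[-1][0],'err',max(e for _,e in res))
E
```

```text
0 10 fail [('hi', np.float64(0.154)), ('so', np.float64(0.089)), ('gr', np.float64(0.01)), ('lift', np.float64(0.089))]
0 20 fail [('hi', np.float64(0.097)), ('so', np.float64(0.134)), ('gr', np.float64(0.045)), ('lift', np.float64(0.045))]
0 30 fail [('hi', np.float64(0.0)), ('so', np.float64(0.119)), ('gr', np.float64(0.033)), ('lift', np.float64(0.0))]
30 10 1 grasp [-1.22  0.62  2.27  1.36  1.44 -1.32] pour0 [-0.41  0.49  2.57  2.08  1.6  -1.5 ] pour120 [-0.43  0.46  2.57  2.08  1.57  0.61] err 0.17375950412152458
30 10 -1 grasp [-1.22  0.62  2.27  1.36  1.44 -1.32] pour0 [-0.53  0.39  2.54  2.08  1.47 -1.39] pour120 [-0.45 -0.13  2.51  1.64  0.89 -2.55] err 0.5248741786207295
30 20 1 grasp [-1.18  0.48  2.3   1.32  1.29 -1.2 ] pour0 [-0.41  0.49  2.57  2.08  1.6  -1.5 ] pour120 [-0.43  0.46  2.57  2.08  1.57  0.61] err 0.1737595041487048
30 20 -1 grasp [-1.18  0.48  2.3   1.32  1.29 -1.2 ] pour0 [-0.53  0.39  2.54  2.08  1.47 -1.39] pour120 [-0.45 -0.13  2.51  1.64  0.89 -2.55] err 0.5248741786206638
30 30 1 grasp [-1.13  0.36  2.31  1.25  1.14 -1.05] pour0 [-0.41  0.49  2.57  2
[... 3554 characters left out ...]
74 -2.55] err 0.5235618236615402
90 20 1 grasp [-0.91  0.78  1.69  0.63  1.77 -1.17] pour0 [-0.53  0.61  2.06  1.09  1.81 -1.15] pour120 [-0.52  0.62  2.03  1.11  1.81  0.96] err 5.835217048924346e-10
90 20 -1 grasp [-0.91  0.78  1.69  0.63  1.77 -1.17] pour0 [-0.45  0.7   1.85  1.19  1.81 -1.03] pour120 [-0.42  0.58  1.82  1.08  1.74 -2.55] err 0.5235618236615998
90 30 1 grasp [-0.89  0.67  1.74  0.58  1.64 -1.14] pour0 [-0.53  0.61  2.06  1.09  1.81 -1.15] pour120 [-0.52  0.62  2.03  1.11  1.81  0.96] err 4.835272935647632e-10
90 30 -1 grasp [-0.89  0.67  1.74  0.58  1.64 -1.14] pour0 [-0.45  0.7   1.85  1.19  1.81 -1.03] pour120 [-0.42  0.58  1.82  1.08  1.74 -2.55] err 0.5235618236617158
```

Run:
```python
from h import *
R=toolR(90,10)
s,R0=plan((.456,-.33,.20),R)
q=s['q']
rv=Ro.from_matrix(R0.T@R).as_rotvec()
for k in range(0,14):
    qq,e=ik(s['tool_pos'],R0@Ro.from_rotvec(rv*k/13).as_matrix(),q);print(np.abs(qq-q).max().round(3),qq.round(2),round(e,4));q=qq
for P in((.456,-.33,.20),(.456,-.33,.066)):
    q,e=ik(P,R,q);print(q,e)
```

```text
t 4.9333 q [-1.3577 -0.4975  2.564   1.334   1.2228 -0.4202] pos [ 0.4027 -0.2411  0.3073] w 0.9988328589787228 F [ 0.38   -0.5455 -2.1875]
turn(tool) [ 1.5127  0.153  -0.4137] rows 12.605480870244067
world [ 0.0533 -0.0889 -0.1073] shift before turn [-0.0819  0.0886  0.0878] after turn [-0.1211  0.0533 -0.0689] rows 3.5772043544896333
0.0 [-1.36 -0.5   2.56  1.33  1.22 -0.42] 0.0
0.123 [-1.38 -0.37  2.5   1.3   1.34 -0.51] 0.0
0.113 [-1.39 -0.26  2.44  1.25  1.43 -0.58] 0.0
0.103 [-1.38 -0.16  2.37  1.2   1.52 -0.63] 0.0
0.094 [-1.36 -0.06  2.3   1.15  1.59 -0.68] 0.0
0.086 [-1.33  0.02  2.22  1.11  1.66 -0.72] 0.0
0.079 [-1.3   0.1   2.15  1.06  1.73 -0.75] 0.0
0.073 [-1.26  0.18  2.08  1.01  1.8  -0.79] 0.0
0.071 [-1.22  0.24  2.01  0.96  1.87 -0.82] 0.0
0.07 [-1.18  0.3   1.94  0.91  1.93 -0.85] 0.0
0.068 [-1.14  0.36  1.87  0.86  2.   -0.88] 0.0
0.065 [-1.1   0.42  1.8   0.81  2.06 -0.92] 0.0
0.062 [-1.05  0.46  1.74  0.76  2.12 -0.96] 0.0
0.059 [-1.    0.51  1.68  0.7   2.18 -1.01] 0.0
[-1.0055  0.7973  1.4353  0.6832  2.1523 -1.0406] 1.198637152604439e-14
[-1.0055  0.9761  1.4079  0.63    2.0324 -1.1471] 1.0661282874595468e-15
```

Emit:
jog_arm(
  turn=[
    [0.1164,0.0118,-0.0318],
    [0.1164,0.0118,-0.0318],
    [0.1164,0.0118,-0.0318],
    [0.1164,0.0118,-0.0318],
    [0.1164,0.0118,-0.0318],
    [0.1164,0.0118,-0.0318],
    [0.1164,0.0118,-0.0318],
    [0.1164,0.0118,-0.0318],
    [0.1164,0.0118,-0.0318],
    [0.1164,0.0118,-0.0318],
    [0.1164,0.0118,-0.0318],
    [0.1164,0.0118,-0.0318],
    [0.1164,0.0118,-0.0318],
    [0,0,0],
    [0,0,0],
    [0,0,0],
    [0,0,0],
    [0,0,0],
  ],
  delta_pos=[
    [0,0,0],
    [0,0,0],
    [0,0,0],
    [0,0,0],
    [0,0,0],
    [0,0,0],
    [0,0,0],
    [0,0,0],
    [0,0,0],
    [0,0,0],
    [0,0,0],
    [0,0,0],
    [0,0,0],
    [-0.03,0.0135,-0.0175],
    [-0.03,0.0135,-0.0175],
    [-0.03,0.0135,-0.0175],
    [-0.03,0.0135,-0.0175],
    [0,0,0],
  ],
  gripper=[0.085,0.085,0.085,0.085,0.085,0.085,0.085,0.085,0.085,0.085,0.085,0.085,0.085,0.085,0.085,0.085,0.085,0.085],
)

```text
time: 6.43
tool_pos: [0.4576, -0.3301, 0.1899]
tcp_rot: [-1.332, -1.319, -1.115]
wrist_force: [-1.7, 2.0, -0.8]
width: 0.994
grip_force: 0.0
```

Run:
```python
from h import *
import cv2
s,R0=plan((.456,-.33,.066),toolR(90,10));print(R0)
t=vision.read_camera("top")[:,:,::-1];d=vision.read_camera("side")[:,:,::-1]
P=read_state()['tool_pos'];print(proj("top",P),proj("side",P))
a=cv2.resize(t[230:430,420:640],(440,400));b=cv2.resize(d[300:480,180:400],(440,360))
a=cv2.convertScaleAbs(a,alpha=1.5)
cv2.imwrite("pics/m2.png",np.hstack([cv2.resize(a,(400,364)),cv2.resize(b,(400,364))]))
```

```text
t 6.4333 q [-1.0029  0.8183  1.4288  0.6826  2.1521 -1.0347] pos [ 0.4576 -0.3301  0.1899] w 0.9940282110993501 F [-1.6738  1.9723 -0.8373]
turn(tool) [-0.0043 -0.0118 -0.0135] rows 0.14737528217787324
world [-0.0016  0.0001 -0.1239] shift before turn [-0.1223  0.0001  0.0202] after turn [-0.122  -0.0016  0.0216] rows 2.9716568254345037
[[ 0.0135  0.9999 -0.0042]
 [ 0.162   0.002   0.9868]
 [ 0.9867 -0.014  -0.162 ]]
[536.0201 310.7745] [296.6909 374.4707]
```

View pics/m2.png

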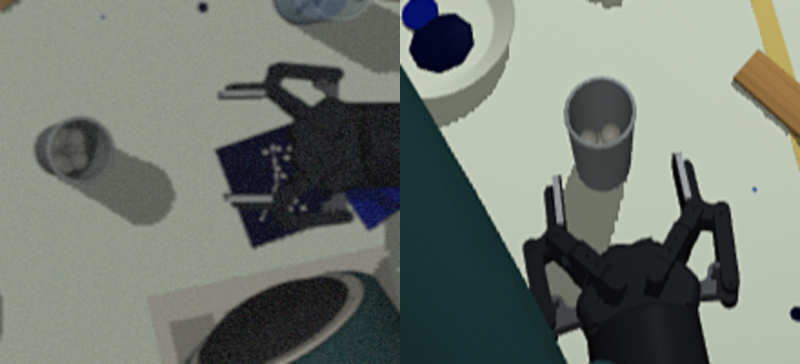

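Emit:
jog_arm(
  turn=[
    [0,0,0],
    [0,0,0],
    [0,0,0],
    [0,0,0],
    [0,0,0],
    [0,0,0],
    [0,0,0],
    [0,0,0],
    [0,0,0],
    [0,0,0],
    [0,0,0],
    [0,0,0],
  ],
  delta_pos=[
    [-0.0318,-0.0004,0.0052],
    [-0.0318,-0.0004,0.0052],
    [-0.0318,-0.0004,0.0052],
    [-0.0318,-0.0004,0.0052],
    [0,0,0],
    [0.0032,0,0.019],
    [0.0032,0,0.019],
    [0.0032,0,0.019],
    [0.0032,0,0.019],
    [0.0032,0,0.019],
    [0.0032,0,0.019],
    [0,0,0],
  ],
  gripper=[0.085,0.085,0.085,0.085,0.085,0.085,0.085,0.085,0.085,0.085,0.085,0.085],
)

```text
time: 7.53
tool_pos: [0.4541, -0.2123, 0.0741]
tcp_rot: [-1.33, -1.332, -1.116]
wrist_force: [-0.9, 1.1, -0.5]
width: 0.994
grip_force: 0.0
```

Emit:
jog_arm(
  turn=[
    [0,0,0],
    [0,0,0],
    [0,0,0],
    [0,0,0],
    [0,0,0],
    [0,0,0],
  ],
  delta_pos=[
    [0,0,0],
    [0,0,0],
    [0,0,0],
    [0,0,0],
    [0,0,0],
    [0,0,0],
  ],
  gripper=[0.03,0.03,0.03,0.03,0.03,0.03],
  grip_force=50,
)

```text
time: 8.03
tool_pos: [0.4548, -0.2165, 0.0729]
tcp_rot: [-1.331, -1.33, -1.12]
wrist_force: [0.7, -0.9, 9.0]
width: 0.723
grip_force: 53.3
```

Run:
```python
from h import *
import cv2
s,R0=plan();print(R0,s['grip_force'])
t=vision.read_camera("top")[:,:,::-1];d=vision.read_camera("side")[:,:,::-1]
a=cv2.resize(t[250:370,420:552],(400,364));b=cv2.resize(d[300:420,220:352],(400,364))
a=cv2.convertScaleAbs(a,alpha=1.5)
cv2.imwrite("pics/m3.png",np.hstack([a,b]))
```

```text
t 8.0333 q [-0.9214  0.8556  1.6511  0.6809  1.9099 -1.1788] pos [ 0.4548 -0.2165  0.0729] w 0.7225903325045698 F [ 0.6898 -0.8907  8.9892]
turn(tool) [0. 0. 0.] rows 0.0
[[ 0.0032  1.     -0.0033]
 [ 0.1667  0.0027  0.986 ]
 [ 0.986  -0.0037 -0.1667]] 53.28960092039779
```

View pics/m3.png

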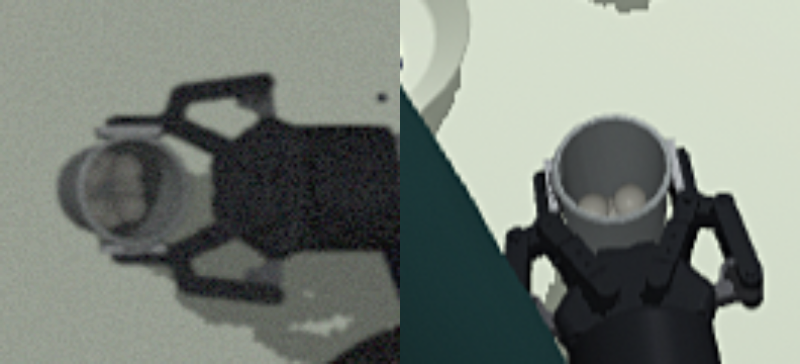

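Gripped at 61.7 mm, with the rim between the pads and the balls inside. Next I'll lift and carry to the jar's −x side.

Emit:
jog_arm(
  turn=[
    [0,0,0],
    [0,0,0],
    [0,0,0],
    [0,0,0],
    [0,0,0],
    [0,0,0],
  ],
  delta_pos=[
    [0.0197,0,-0.0033],
    [0.0197,0,-0.0033],
    [0.0197,0,-0.0033],
    [0.0197,0,-0.0033],
    [0.0197,0,-0.0033],
    [0.0197,0,-0.0033],
  ],
  gripper=[0.03,0.03,0.03,0.03,0.03,0.03],
)

```text
time: 8.63
tool_pos: [0.455, -0.2156, 0.1906]
tcp_rot: [-1.335, -1.331, -1.116]
wrist_force: [-0.3, -0.1, -2.6]
width: 0.722
grip_force: 54.1
```

Emit:
jog_arm(
  turn=[
    [0,0,0],
    [0,0,0],
    [0,0,0],
    [0,0,0],
    [0,0,0],
    [0,0,0],
    [0,0,0],
    [0,0,0],
    [0,0,0],
    [0,0,0],
    [0,0,0],
    [0,0,0],
    [0,0,0],
    [0,0,0],
    [0,0,0],
    [0,0,0],
  ],
  delta_pos=[
    [0.0037,0.0025,0.0218],
    [0.0037,0.0025,0.0218],
    [0.0037,0.0025,0.0218],
    [0.0037,0.0025,0.0218],
    [0.0037,0.0025,0.0218],
    [0.0037,0.0025,0.0218],
    [0.0037,0.0025,0.0218],
    [0.0037,0.0025,0.0218],
    [0.0037,0.0025,0.0218],
    [0.0037,0.0025,0.0218],
    [0.0037,0.0025,0.0218],
    [0.0037,0.0025,0.0218],
    [0.0037,0.0025,0.0218],
    [0.0037,0.0025,0.0218],
    [0,0,0],
    [0,0,0],
  ],
  gripper=[0.03,0.03,0.03,0.03,0.03,0.03,0.03,0.03,0.03,0.03,0.03,0.03,0.03,0.03,0.03,0.03],
)

```text
time: 9.97
tool_pos: [0.4887, 0.0954, 0.1893]
tcp_rot: [-1.332, -1.332, -1.115]
wrist_force: [-0.9, -0.4, -1.7]
width: 0.727
grip_force: 55.0
```

Run:
```python
from h import *
import cv2
s,R0=plan((.489,.095,.172));print(R0,s['grip_force'])
q=s['q'];yt=R0.T@[0,1,0];print('Y in tool',yt)
for r in range(0,126,15):
    P=np.array([.489+max(0,(r-70))*.0006,.095,.172])
    qq,e=ik(P,R0@Ro.from_rotvec(yt*np.radians(r)).as_matrix(),q);print(r,qq.round(2),round(e,5),np.abs(qq-q).max().round(2));q=qq
t=vision.read_camera("top")[:,:,::-1];d=vision.read_camera("side")[:,:,::-1]
a=cv2.resize(t[210:330,250:382],(400,364));b=cv2.resize(d[160:280,230:362],(400,364))
a=cv2.convertScaleAbs(a,alpha=1.5)
cv2.imwrite("pics/m4.png",np.hstack([a,b]))
```

```text
t 9.9667 q [-0.5121  0.4532  2.0749  1.0452  1.7135 -1.0346] pos [0.4887 0.0954 0.1893] w 0.7267609548949646 F [-0.8538 -0.3643 -1.7303]
turn(tool) [0. 0. 0.] rows 0.0
world [ 0.0003 -0.0004 -0.0173] shift before turn [-0.0172  0.0004  0.0026] after turn [-0.0172  0.0004  0.0026] rows 0.41616458170628917
[[ 0.0055  1.     -0.0058]
 [ 0.1696  0.0048  0.9855]
 [ 0.9855 -0.0064 -0.1696]] 55.01832688576542
Y in tool [0.1696 0.0048 0.9855]
0 [-0.51  0.49  2.07  1.04  1.7  -1.06] 0.0 0.03
15 [-0.5   0.51  2.04  1.02  1.72 -0.8 ] 0.0 0.26
30 [-0.49  0.53  2.01  1.    1.75 -0.54] 0.0 0.26
45 [-0.48  0.56  1.99  0.99  1.79 -0.29] 0.0 0.25
60 [-0.47  0.6   1.97  0.99  1.82 -0.04] 0.0 0.25
75 [-0.46  0.63  1.95  1.    1.86  0.21] 0.0 0.25
90 [-0.46  0.67  1.92  1.02  1.89  0.47] 0.0 0.25
105 [-0.45  0.7   1.9   1.05  1.91  0.72] 0.0 0.25
120 [-0.45  0.73  1.89  1.08  1.93  0.98] 0.0 0.26
```

View pics/m4.png

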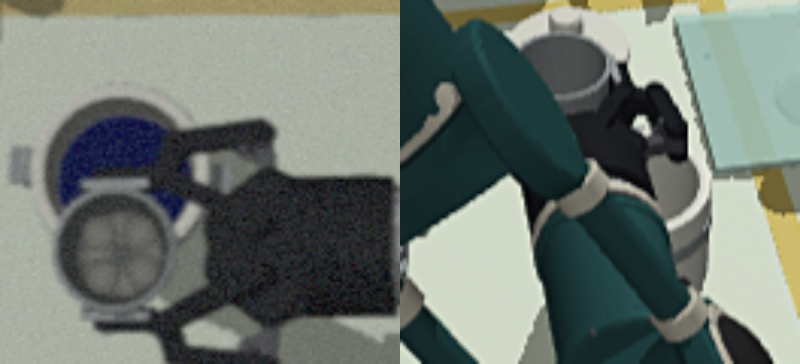

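Emit:
jog_arm(
  turn=[
    [0,0,0],
    [0,0,0],
    [0.0197,0.0006,0.1143],
    [0.0197,0.0006,0.1143],
    [0.0197,0.0006,0.1143],
    [0.0197,0.0006,0.1143],
    [0.0197,0.0006,0.1143],
    [0.0197,0.0006,0.1143],
    [0.0197,0.0006,0.1143],
    [0.0197,0.0006,0.1143],
    [0.0197,0.0006,0.1143],
    [0,0,0],
  ],
  delta_pos=[
    [-0.0148,0,0.0025],
    [0,0,0],
    [0,0,0],
    [0,0,0],
    [0,0,0],
    [0,0,0],
    [0,0,0],
    [0,0,0],
    [0,0,0],
    [0,0,0],
    [0,0,0],
    [0,0,0],
  ],
  gripper=[0.03,0.03,0.03,0.03,0.03,0.03,0.03,0.03,0.03,0.03,0.03,0.03],
)

```text
time: 11.07
tool_pos: [0.4893, 0.0942, 0.1743]
tcp_rot: [-1.567, -0.537, -0.277]
wrist_force: [-0.8, 0.7, -2.0]
width: 0.723
grip_force: 55.2
```

Emit:
jog_arm(
  turn=[
    [0.01,0,0.059],
    [0.01,0,0.059],
    [0.01,0,0.059],
    [0.01,0,0.059],
    [0.01,0,0.059],
    [0.01,0,0.059],
    [0.01,0,0.059],
    [0.01,0,0.059],
    [0.01,0,0.059],
    [0.01,0,0.059],
    [0.01,0,0.059],
    [0.01,0,0.059],
    [0.01,0,0.059],
    [0.01,0,0.059],
    [0.01,0,0.059],
    [0.01,0,0.059],
    [0.01,0,0.059],
    [0.01,0,0.059],
  ],
  delta_pos=[
    [0,0,0],
    [0,0,0],
    [0.0019,0.0007,-0.0003],
    [0.0019,0.0007,-0.0003],
    [0.0019,0.0007,-0.0003],
    [0.0019,0.0007,-0.0003],
    [0.0019,0.0003,-0.0003],
    [0.002,0,-0.0003],
    [0.002,0,-0.0003],
    [0.002,0,-0.0003],
    [0.002,0,-0.0003],
    [0.002,-0.0003,-0.0003],
    [0.0019,-0.0007,-0.0003],
    [0.0019,-0.0007,-0.0003],
    [0.0019,-0.0007,-0.0003],
    [0.0018,-0.0008,-0.0003],
    [0.0018,-0.001,-0.0003],
    [0.0018,-0.001,-0.0003],
  ],
  gripper=[0.03,0.03,0.03,0.03,0.03,0.03,0.03,0.03,0.03,0.03,0.03,0.03,0.03,0.03,0.03,0.03,0.03,0.03],
)

```text
time: 12.57
tool_pos: [0.5217, 0.0948, 0.1758]
tcp_rot: [-1.472, 0.301, 0.561]
wrist_force: [0.3, 0.2, -1.0]
width: 0.723
grip_force: 55.1
```

Run:
```python
from h import *
import cv2
s,R0=plan();print(R0,s['grip_force'])
t=vision.read_camera("top")[:,:,::-1];d=vision.read_camera("side")[:,:,::-1]
a=cv2.resize(t[210:330,230:362],(400,364));b=cv2.resize(d[160:280,250:382],(400,364))
a=cv2.convertScaleAbs(a,alpha=1.5)
cv2.imwrite("pics/m5.png",np.hstack([a,b]))
```

```text
t 12.5667 q [-0.4489  0.7274  1.89    1.085   1.9387  1.0091] pos [0.5217 0.0948 0.1758] w 0.7228550889311409 F [ 0.2645  0.2327 -1.0211]
turn(tool) [0. 0. 0.] rows 0.0
[[ 0.8373 -0.5274 -0.1439]
 [ 0.1714  0.0034  0.9852]
 [-0.5191 -0.8496  0.0933]] 55.14134776341962
```

View pics/m5.png

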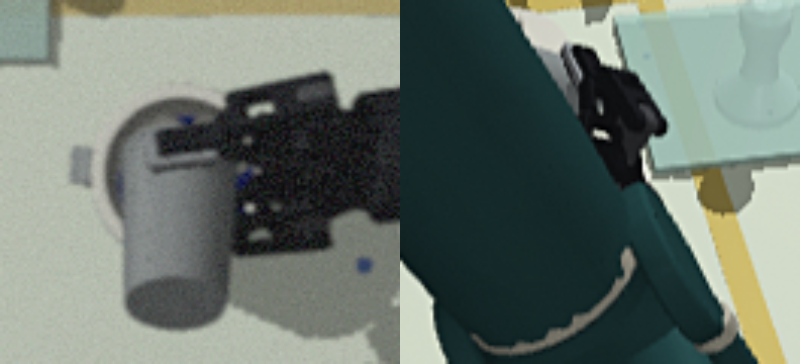

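Emit:
jog_arm(
  turn=[
    [0.01,0,0.059],
    [0.01,0,0.059],
    [0,0,0],
    [0,0,0],
    [0,0,0],
    [0,0,0],
    [-0.01,0,-0.059],
    [0.01,0,0.059],
    [0,0,0],
    [0,0,0],
  ],
  delta_pos=[
    [0.0018,-0.001,-0.0003],
    [0.0018,-0.001,-0.0003],
    [0,0,0],
    [0,0,0],
    [0,0,0],
    [0,0,0],
    [0,0,0],
    [0,0,0],
    [0,0,0],
    [0,0,0],
  ],
  gripper=[0.03,0.03,0.03,0.03,0.03,0.03,0.03,0.03,0.03,0.03],
)

```text
time: 13.5
tool_pos: [0.5252, 0.0957, 0.1748]
tcp_rot: [-1.443, 0.393, 0.651]
wrist_force: [1.1, -0.2, -1.3]
width: 0.723
grip_force: 55.1
```

Emit:
jog_arm(
  turn=[
    [0,0,0],
    [0,0,0],
    [0,0,0],
    [0,0,0],
    [-0.0197,-0.0006,-0.116],
    [-0.0197,-0.0006,-0.116],
    [-0.0197,-0.0006,-0.116],
    [-0.0197,-0.0006,-0.116],
    [-0.0197,-0.0006,-0.116],
    [-0.0197,-0.0006,-0.116],
    [-0.0197,-0.0006,-0.116],
    [-0.0197,-0.0006,-0.116],
    [-0.0197,-0.0006,-0.116],
    [-0.0197,-0.0006,-0.116],
  ],
  delta_pos=[
    [-0.0104,-0.017,0.0019],
    [-0.0104,-0.017,0.0019],
    [-0.0104,-0.017,0.0019],
    [-0.0104,-0.017,0.0019],
    [0,0,0],
    [0,0,0],
    [0,0,0],
    [0,0,0],
    [0,0,0],
    [0,0,0],
    [0,0,0],
    [0,0,0],
    [0,0,0],
    [0,0,0],
  ],
  gripper=[0.03,0.03,0.03,0.03,0.03,0.03,0.03,0.03,0.03,0.03,0.03,0.03,0.03,0.03],
)

```text
time: 14.67
tool_pos: [0.5348, 0.096, 0.2543]
tcp_rot: [-1.565, -0.536, -0.263]
wrist_force: [0.5, 0.5, -1.0]
width: 0.721
grip_force: 55.2
```

Run:
```python
from h import *
Rg=np.array([[ 0.0032,1,-.0033],[.1667,.0027,.986],[.986,-.0037,-.1667]])
s,R0=plan((.46,-.2,.19),Rg);print(R0)
```

```text
t 14.6667 q [-0.4353  0.518   1.8747  1.0635  1.8995  0.137 ] pos [0.5348 0.096  0.2543] w 0.7209802283904246 F [ 0.5147  0.469  -1.0466]
turn(tool) [-0.1857 -0.0001 -1.0429] rows 8.474460628756688
world [-0.0748 -0.296  -0.0643] shift before turn [-0.1465  0.0172 -0.2749] after turn [-0.113  -0.0754 -0.2808] rows 7.4810973134101255
[[ 0.8598  0.4862 -0.1557]
 [ 0.1733  0.0089  0.9848]
 [ 0.4802 -0.8738 -0.0766]]
```

Emit:
jog_arm(
  turn=[
    [-0.0206,0,-0.1159],
    [-0.0206,0,-0.1159],
    [-0.0206,0,-0.1159],
    [-0.0206,0,-0.1159],
    [-0.0206,0,-0.1159],
    [-0.0206,0,-0.1159],
    [-0.0206,0,-0.1159],
    [-0.0206,0,-0.1159],
    [-0.0206,0,-0.1159],
    [0,0,0],
    [0,0,0],
    [0,0,0],
    [0,0,0],
    [0,0,0],
    [0,0,0],
    [0,0,0],
    [0,0,0],
    [0,0,0],
    [0,0,0],
    [0,0,0],
  ],
  delta_pos=[
    [0,0,0],
    [0,0,0],
    [0,0,0],
    [0,0,0],
    [0,0,0],
    [0,0,0],
    [0,0,0],
    [0,0,0],
    [0,0,0],
    [-0.0126,-0.0084,-0.0312],
    [-0.0126,-0.0084,-0.0312],
    [-0.0126,-0.0084,-0.0312],
    [-0.0126,-0.0084,-0.0312],
    [-0.0126,-0.0084,-0.0312],
    [-0.0126,-0.0084,-0.0312],
    [-0.0126,-0.0084,-0.0312],
    [-0.0126,-0.0084,-0.0312],
    [-0.0126,-0.0084,-0.0312],
    [0,0,0],
    [0,0,0],
  ],
  gripper=[0.03,0.03,0.03,0.03,0.03,0.03,0.03,0.03,0.03,0.03,0.03,0.03,0.03,0.03,0.03,0.03,0.03,0.03,0.03,0.03],
)

```text
time: 16.33
tool_pos: [0.459, -0.2019, 0.1895]
tcp_rot: [-1.336, -1.324, -1.118]
wrist_force: [0.9, -0.3, -1.2]
width: 0.722
grip_force: 55.3
```

Run:
```python
from h import *
import cv2
Rg=np.array([[ 0.0032,1,-.0033],[.1667,.0027,.986],[.986,-.0037,-.1667]])
s,R0=plan((.456,-.2,.078),Rg);print(R0)
t=vision.read_camera("top")[:,:,::-1];d=vision.read_camera("side")[:,:,::-1]
a=cv2.resize(t[232:304,255:327],(400,400),interpolation=cv2.INTER_CUBIC);b=cv2.resize(d[150:400,230:480],(400,400));c=cv2.resize(t[230:430,140:540],(800,200*2//2))
a=cv2.convertScaleAbs(a,alpha=1.8)
cv2.imwrite("pics/m6.png",np.vstack([np.hstack([a,b]),cv2.convertScaleAbs(c,alpha=1.5)]))
```

```text
t 16.3333 q [-0.905   0.669   1.6989  0.7358  2.0079 -1.0649] pos [ 0.459  -0.2019  0.1895] w 0.7220490544248831 F [ 0.8754 -0.2737 -1.2021]
turn(tool) [ 0.002  -0.0003 -0.0068] rows 0.05682366073836883
world [-0.003   0.0019 -0.1115] shift before turn [-0.1097 -0.0019  0.0204] after turn [-0.1097 -0.0026  0.0204] rows 2.6756252431010052
[[ 0.01    0.9999 -0.0012]
 [ 0.1664 -0.0004  0.9861]
 [ 0.986  -0.0101 -0.1664]]
```

View pics/m6.png

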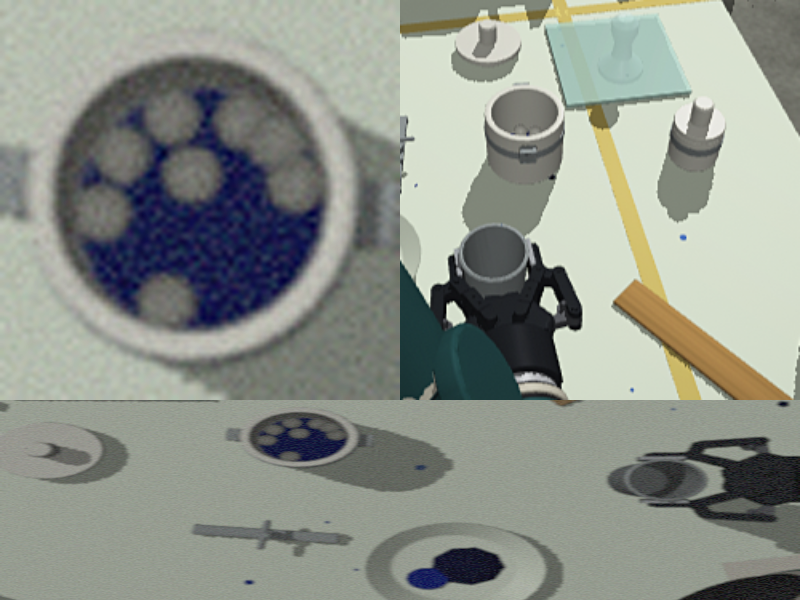

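All eight balls are in the jar, which hasn't moved (rim centre 290.4,267.3), and the beaker is empty. I'll set it down now.

Emit:
jog_arm(
  turn=[
    [0,0,0],
    [0,0,0],
    [0,0,0],
    [0,0,0],
    [0,0,0],
    [0,0,0],
    [0,0,0],
    [0,0,0],
  ],
  delta_pos=[
    [-0.022,0,0.004],
    [-0.022,0,0.004],
    [-0.022,0,0.004],
    [-0.022,0,0.004],
    [-0.021,0,0.004],
    [0,0,0],
    [0,0,0],
    [0,0,0],
  ],
  gripper=[0.03,0.03,0.03,0.03,0.03,0.03,0.03,0.03],
)

```text
time: 17.1
tool_pos: [0.4585, -0.1979, 0.0806]
tcp_rot: [-1.333, -1.326, -1.115]
wrist_force: [-0.0, -0.6, -0.1]
width: 0.722
grip_force: 55.2
```

Emit:
jog_arm(
  turn=[
    [0,0,0],
    [0,0,0],
    [0,0,0],
    [0,0,0],
    [0,0,0],
  ],
  delta_pos=[
    [-0.0015,0,0.0002],
    [-0.0015,0,0.0002],
    [-0.001,0,0.0002],
    [0,0,0],
    [0,0,0],
  ],
  gripper=[0.03,0.03,0.03,0.03,0.03],
)

```text
time: 17.52
tool_pos: [0.458, -0.1987, 0.0756]
tcp_rot: [-1.334, -1.325, -1.115]
wrist_force: [-0.4, -0.0, -0.6]
width: 0.724
grip_force: 55.2
```

Emit:
jog_arm(
  turn=[
    [0,0,0],
    [0,0,0],
    [0,0,0],
    [0,0,0],
    [0,0,0],
  ],
  delta_pos=[
    [-0.001,0,0.0002],
    [-0.001,0,0.0002],
    [-0.001,0,0.0002],
    [0,0,0],
    [0,0,0],
  ],
  gripper=[0.03,0.03,0.03,0.03,0.03],
)

```text
time: 17.93
tool_pos: [0.4579, -0.1985, 0.0731]
tcp_rot: [-1.333, -1.324, -1.116]
wrist_force: [-0.5, 1.5, 5.3]
width: 0.725
grip_force: 55.1
```

Emit:
jog_arm(
  turn=[
    [0,0,0],
    [0,0,0],
    [0,0,0],
    [0,0,0],
    [0,0,0],
    [0,0,0],
    [0,0,0],
    [0,0,0],
    [0,0,0],
    [0,0,0],
    [0,0,0],
    [0,0,0],
    [0,0,0],
    [0,0,0],
  ],
  delta_pos=[
    [0,0,0],
    [0,0,0],
    [0,0,0],
    [0,0,0],
    [0,0,0],
    [-0.0022,0,-0.013],
    [-0.0044,0,-0.0256],
    [-0.0044,0,-0.0256],
    [-0.0044,0,-0.0256],
    [-0.0044,0,-0.0256],
    [0.039,0,-0.007],
    [0.039,0,-0.007],
    [0.039,0,-0.007],
    [0.039,0,-0.007],
  ],
  gripper=[0.085,0.085,0.085,0.085,0.085,0.085,0.085,0.085,0.085,0.085,0.085,0.085,0.085,0.085],
)

```text
time: 19.1
tool_pos: [0.4597, -0.3173, 0.231]
tcp_rot: [-1.334, -1.322, -1.115]
wrist_force: [0.7, -0.8, 0.7]
width: 0.998
grip_force: 0.0
```

Run:
```python
from h import *
import cv2
s,R0=plan((.5,.05,.3),None);print(R0)
# candidate tool-down poses at lid, tool y azimuth a
d=vision.read_camera("side")[:,:,::-1];cv2.imwrite("pics/m7.png",d[250:430,200:380].repeat(2,0).repeat(2,1))
for al in(0,90,-90,180,60,-60):
    a=np.radians(al);x=np.array([np.cos(a),np.sin(a),0]);z=np.array([0,0,-1.]);R=np.stack([x,np.cross(z,x),z],1)
    r=[]
    for P in((.5205,.3145,.2),(.5205,.3145,.03),(.539,.072,.2)):
        q,e=ik(P,R,[np.arctan2(P[1],P[0]),.2,1.7,0,1.3,0]);r+=[q[[0,3,4,5]].round(2),round(e,4)]
    rv=Ro.from_matrix(R0.T@R).as_rotvec();print(al,rv,np.linalg.norm(rv),r)
```

```text
t 19.1 q [-0.9921  0.7527  1.4535  0.71    2.1755 -0.9973] pos [ 0.4597 -0.3173  0.231 ] w 0.9984654167619755 F [ 0.7228 -0.7634  0.7012]
turn(tool) [0. 0. 0.] rows 0.0
world [0.0403 0.3673 0.069 ] shift before turn [0.129  0.0401 0.3507] after turn [0.129  0.0401 0.3507] rows 9.013430750738353
[[ 0.0121  0.9999 -0.0038]
 [ 0.1648  0.0018  0.9863]
 [ 0.9863 -0.0125 -0.1647]]
0 [-1.0943 -1.0763  1.276 ] 1.9959830120940936 [array([0.5 , 0.  , 1.19, 2.07]), np.float64(0.0), array([0.5 , 0.  , 0.89, 2.07]), np.float64(0.0), array([ 0.09, -0.  ,  1.18,  1.66]), np.float64(0.0)]
90 [-0.0116 -1.4053 -0.0073] 1.405324385660094 [array([0.5 , 0.  , 1.19, 0.5 ]), np.float64(0.0), array([0.5 , 0.  , 0.89, 0.5 ]), np.float64(0.0), array([ 0.09, -0.  ,  1.18,  0.09]), np.float64(0.0)]
-90 [-2.0258  0.0168  2.3923] 3.1348586289319824 [array([ 0.53, -0.05,  1.19, -2.55]), np.float64(0.0623), array([ 0.53, -0.05,  0.89, -2.55]), np.float64(0.0512), array([ 0.27, -0.27,  1.13, -2.55]), np.float64(0.3323)]
180 [ 1.0785 -1.0965 -1.2899] 2.0072945596340768 [array([ 0.5 , -0.  ,  1.19, -1.07]), np.float64(0.0), array([ 0.5 ,  0.  ,  0.89, -1.07]), np.float64(0.0), array([ 0.09,  0.  ,  1.18, -1.48]), np.float64(0.0)]
60 [-0.3785 -1.3673  0.4265] 1.481409836104444 [array([0.5 , 0.  , 1.19, 1.03]), np.float64(0.0), array([ 0.5 , -0.  ,  0.89,  1.03]), np.float64(0.0), array([0.09, 0.  , 1.18, 0.61]), np.float64(0.0)]
-60 [-1.748  -0.4529  2.0572] 2.737318365889523 [array([ 0.7 , -0.33,  1.09, -2.55]), np.float64(0.4169), array([ 0.67, -0.39,  0.77, -2.55]), np.float64(0.3372), array([0.03, 0.08, 1.18, 2.55]), np.float64(0.1034)]
```

View pics/m7.png

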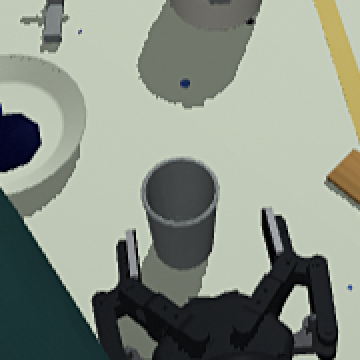

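The beaker stands upright and empty. Next I'll swing the tool down and go to the lid.

Emit:
jog_arm(
  turn=[
    [-0.001,-0.117,0],
    [-0.001,-0.117,0],
    [-0.001,-0.117,0],
    [-0.001,-0.117,0],
    [-0.001,-0.117,0],
    [-0.001,-0.117,0],
    [-0.001,-0.117,0],
    [-0.001,-0.117,0],
    [-0.001,-0.117,0],
    [-0.001,-0.117,0],
    [-0.001,-0.117,0],
    [-0.001,-0.117,0],
    [0,0,0],
  ],
  delta_pos=[
    [0.01,0,0],
    [0,0,0],
    [0,0,0],
    [0,0,0],
    [0,0,0],
    [0,0,0],
    [0,0,0],
    [0,0,0],
    [0,0,0],
    [0,0,0],
    [0,0,0],
    [0,0,0],
    [0,0,0],
  ],
  gripper=[0.085,0.085,0.085,0.085,0.085,0.085,0.085,0.085,0.085,0.085,0.085,0.085,0.085],
)

```text
time: 20.23
tool_pos: [0.4601, -0.3123, 0.2413]
tcp_rot: [2.221, 2.219, -0.006]
wrist_force: [-0.8, -0.5, 0.7]
width: 0.996
grip_force: 0.0
```

Emit:
jog_arm(
  turn=[
    [0,0,0],
    [0,0,0],
    [0,0,0],
    [0,0,0],
    [0,0,0],
    [0,0,0],
    [0,0,0],
    [0,0,0],
    [0,0,0],
    [0,0,0],
    [0,0,0],
    [0,0,0],
    [0,0,0],
    [0,0,0],
    [0,0,0],
    [0,0,0],
    [0,0,0],
    [0,0,0],
  ],
  delta_pos=[
    [0.0395,0.0038,0],
    [0.0395,0.0038,0],
    [0.0395,0.0038,0],
    [0.0395,0.0038,0],
    [0.0395,0.0038,0],
    [0.0395,0.0038,0],
    [0.0395,0.0038,0],
    [0.0395,0.0038,0],
    [0.0395,0.0038,0],
    [0.0395,0.0038,0],
    [0.0395,0.0038,0],
    [0.0395,0.0038,0],
    [0.0395,0.0038,0],
    [0.0395,0.0038,0],
    [0.0395,0.0038,0],
    [0.0395,0.0038,0],
    [0,0,0],
    [0,0,0],
  ],
  gripper=[0.085,0.085,0.085,0.085,0.085,0.085,0.085,0.085,0.085,0.085,0.085,0.085,0.085,0.085,0.085,0.085,0.085,0.085],
)

```text
time: 21.73
tool_pos: [0.5238, 0.3177, 0.2384]
tcp_rot: [-2.221, -2.217, 0.008]
wrist_force: [-0.5, -0.8, 0.5]
width: 0.994
grip_force: 0.0
```

Run:
```python
from h import *
x=np.array([0,1.,0]);z=np.array([0,0,-1.]);R=np.stack([x,np.cross(z,x),z],1)
s,R0=plan((.5205,.3155,.1),R);print(R0)
```

```text
t 21.7333 q [0.5034 0.1464 1.7309 0.0019 1.27   0.5046] pos [0.5238 0.3177 0.2384] w 0.9938085580327207 F [-0.4931 -0.7802  0.4541]
turn(tool) [-0.0059  0.0012 -0.0018] rows 0.05018983712440334
world [-0.0033 -0.0022 -0.1384] shift before turn [-0.002  -0.0025  0.1385] after turn [-0.0022 -0.0033  0.1384] rows 3.321102607042555
[[ 0.0018  1.     -0.0059]
 [ 1.     -0.0018 -0.0012]
 [-0.0012 -0.0059 -1.    ]]
```

Emit:
jog_arm(
  turn=[
    [-0.006,0.001,-0.002],
    [0,0,0],
    [0,0,0],
    [0,0,0],
    [0,0,0],
    [0,0,0],
  ],
  delta_pos=[
    [-0.0022,-0.0033,0.03],
    [0,0,0.04],
    [0,0,0.04],
    [0,0,0.028],
    [0,0,0],
    [0,0,0],
  ],
  gripper=[0.085,0.085,0.085,0.085,0.085,0.085],
)

```text
time: 22.23
tool_pos: [0.5196, 0.3115, 0.0997]
tcp_rot: [2.226, 2.216, -0.005]
wrist_force: [0.8, 0.4, 1.2]
width: 0.996
grip_force: 0.0
```

Run:
```python
from h import *
import cv2
s,R0=plan((.5205,.3155,.028),None);print(R0)
t=vision.read_camera("top")[:,:,::-1];d=vision.read_camera("side")[:,:,::-1]
P=read_state()['tool_pos']
for n in("top","side"):print(n,proj(n,P),proj(n,P+[0.04,0,.013]),proj(n,P+[-.04,0,.013]))
a=cv2.resize(t[240:320,120:208],(400,364),interpolation=cv2.INTER_CUBIC);b=cv2.resize(d[130:210,240:328],(400,364),interpolation=cv2.INTER_CUBIC)
cv2.imwrite("pics/m8.png",np.hstack([cv2.convertScaleAbs(a,alpha=1.5),b]))
```

```text
t 22.2333 q [ 0.4996  0.2497  1.8782 -0.0012  1.0167  0.5049] pos [0.5196 0.3115 0.0997] w 0.9958236259961453 F [0.8063 0.3768 1.2106]
turn(tool) [0. 0. 0.] rows 0.0
world [ 0.0009  0.004  -0.0717] shift before turn [0.0041 0.0011 0.0716] after turn [0.0041 0.0011 0.0716] rows 1.7211685406326638
[[ 0.0047  1.     -0.0021]
 [ 1.     -0.0047 -0.0023]
 [-0.0024 -0.0021 -1.    ]]
top [155.8554 275.6373] [154.5719 252.57  ] [153.3307 298.0002]
side [283.9548 149.8223] [299.8099 143.8464] [267.4744 147.1502]
```

View pics/m8.png

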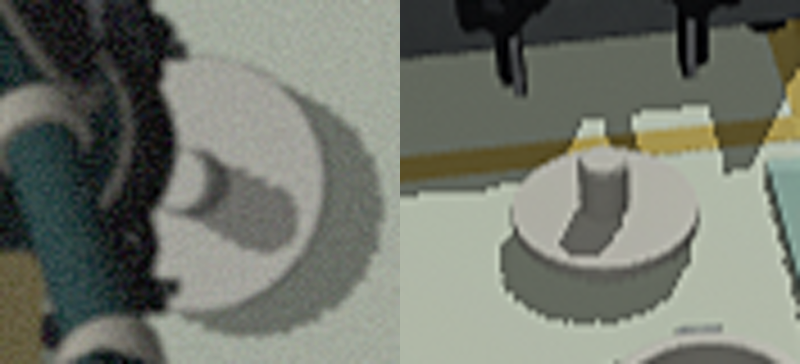

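The tips in the side crop sit about 3 px lower than projected. That is consistent with the side camera being biased by about 6 mm, so I trust the top camera: lid (0.519, 0.318), jar (0.537, 0.0755).

Emit:
jog_arm(
  turn=[
    [0,0,0],
    [0,0,0],
    [0,0,0],
    [0,0,0],
    [0,0,0],
    [0,0,0],
  ],
  delta_pos=[
    [0.0065,-0.0005,0],
    [0,0,0.02],
    [0,0,0.02],
    [0,0,0.015],
    [0,0,0],
    [0,0,0],
  ],
  gripper=[0.085,0.085,0.085,0.085,0.085,0.085],
)

```text
time: 22.83
tool_pos: [0.5213, 0.3212, 0.048]
tcp_rot: [2.223, 2.217, 0.006]
wrist_force: [-0.1, -0.7, 0.6]
width: 0.994
grip_force: 0.0
```

Emit:
jog_arm(
  turn=[
    [0,0,0],
    [0,0,0],
  ],
  delta_pos=[
    [0,0,0],
    [0,0,0.01],
  ],
  gripper=[0.085,0.085],
)

```text
time: 23.0
tool_pos: [0.5241, 0.3226, 0.041]
tcp_rot: [2.222, 2.215, 0.017]
wrist_force: [0.9, 0.4, 1.1]
width: 0.996
grip_force: 0.0
```

Emit:
jog_arm(
  turn=[
    [0,0,0],
    [0,0,0],
  ],
  delta_pos=[
    [0,0,0],
    [0,0,0],
  ],
  gripper=[0.085,0.085],
)

```text
time: 23.17
tool_pos: [0.5205, 0.3205, 0.0367]
tcp_rot: [2.223, 2.217, 0.004]
wrist_force: [0.7, 0.2, -0.9]
width: 0.996
grip_force: 0.0
```

Emit:
jog_arm(
  turn=[
    [0,0,0],
  ],
  delta_pos=[
    [0,0,0],
  ],
  gripper=[0.085],
)

```text
time: 23.25
tool_pos: [0.5208, 0.3206, 0.0369]
tcp_rot: [2.223, 2.217, 0.004]
wrist_force: [-0.4, -0.4, -0.9]
width: 0.994
grip_force: 0.0
```

Emit:
jog_arm(
  turn=[
    [0,0,0],
    [0,0,0],
    [0,0,0],
    [0,0,0],
  ],
  delta_pos=[
    [-0.0025,-0.0015,0.004],
    [0,0,0.004],
    [0,0,0],
    [0,0,0],
  ],
  gripper=[0.085,0.085,0.085,0.085],
)

```text
time: 23.58
tool_pos: [0.5187, 0.3177, 0.0281]
tcp_rot: [2.224, 2.217, 0.002]
wrist_force: [0.2, 0.8, 0.4]
width: 0.993
grip_force: 0.0
```

Emit:
jog_arm(
  turn=[
    [0,0,0],
    [0,0,0],
    [0,0,0],
    [0,0,0],
    [0,0,0],
    [0,0,0],
    [0,0,0],
    [0,0,0],
  ],
  delta_pos=[
    [0,0,0],
    [0,0,0],
    [0,0,0],
    [0,0,0],
    [0,0,0],
    [0,0,0],
    [0,0,0],
    [0,0,0],
  ],
  gripper=[0.06,0.045,0.035,0.03,0.015,0.015,0.015,0.015],
  grip_force=50,
)

```text
time: 24.25
tool_pos: [0.5193, 0.3182, 0.0291]
tcp_rot: [2.223, 2.217, 0.005]
wrist_force: [-0.7, 0.0, 4.1]
width: 0.316
grip_force: 49.6
```

Emit:
jog_arm(
  turn=[
    [0,0,0],
    [0,0,0],
    [0,0,0],
    [0,0,0],
    [0,0,0],
    [0,0,0],
    [0,0,0],
    [0,0,0],
    [0,0,0],
    [0,0,0],
  ],
  delta_pos=[
    [0,0,-0.005],
    [0,0,-0.01],
    [0,0,-0.02],
    [0,0,-0.02],
    [0,0,-0.02],
    [0,0,-0.02],
    [0,0,-0.02],
    [0,0,-0.015],
    [0,0,-0.01],
    [0,0,0],
  ],
  gripper=[0.015,0.015,0.015,0.015,0.015,0.015,0.015,0.015,0.015,0.015],
  grip_force=70,
)

```text
time: 25.08
tool_pos: [0.5201, 0.3188, 0.1717]
tcp_rot: [2.222, 2.216, 0.011]
wrist_force: [0.7, 1.1, -3.3]
width: 0.315
grip_force: 69.5
```

Emit:
jog_arm(
  turn=[
    [0,0,0],
    [0,0,0],
    [0,0,0],
    [0,0,0],
    [0,0,0],
    [0,0,0],
    [0,0,0],
    [0,0,0],
    [0,0,0],
    [0,0,0],
    [0,0,0],
    [0,0,0],
    [0,0,0],
    [0,0,0],
    [0,0,0],
    [0,0,0],
    [0,0,0],
  ],
  delta_pos=[
    [-0.01,0.001,0],
    [-0.018,0.0015,0],
    [-0.023,0.0015,0],
    [-0.023,0.0015,0],
    [-0.023,0.0015,0],
    [-0.023,0.0015,0],
    [-0.023,0.0015,0],
    [-0.023,0.0015,0],
    [-0.023,0.0015,0],
    [-0.023,0.0015,0],
    [-0.017,0.002,0],
    [-0.01,0.002,0],
    [-0.003,0,0],
    [0,0,0],
    [0,0,0],
    [0,0,0],
    [0,0,0],
  ],
  gripper=[0.015,0.015,0.015,0.015,0.015,0.015,0.015,0.015,0.015,0.015,0.015,0.015,0.015,0.015,0.015,0.015,0.015],
)

```text
time: 26.5
tool_pos: [0.5364, 0.0769, 0.1685]
tcp_rot: [2.222, 2.218, 0.004]
wrist_force: [0.3, 0.6, -3.4]
width: 0.311
grip_force: 69.3
```

Run:
```python
from h import *
import cv2
x=np.array([0,1.,0]);z=np.array([0,0,-1.]);R=np.stack([x,np.cross(z,x),z],1)
s,R0=plan((.5373,.0758,.17),R);print(s['grip_force'],s['joint_vel'])
t=vision.read_camera("top")[:,:,::-1];d=vision.read_camera("side")[:,:,::-1]
cv2.imwrite("pics/l_top.png",t);cv2.imwrite("pics/l_side.png",d)
# side: light-pixel extents per row around jar/lid
g=cv2.cvtColor(d,cv2.COLOR_BGR2GRAY)
for v in range(150,262,4):print(v,' '.join(f'{k:3d}' for k in g[v,260:356:4]))
```

```text
t 26.5 q [0.0961 0.0598 1.9593 0.0004 1.1196 0.0977] pos [0.5364 0.0769 0.1685] w 0.31148946660088617 F [ 0.2809  0.5679 -3.4123]
turn(tool) [ 0.0029 -0.0006 -0.0018] rows 0.027799331035865106
world [ 0.0009 -0.0011  0.0015] shift before turn [-0.0011  0.0009 -0.0015] after turn [-0.0011  0.0009 -0.0015] rows 0.04857398443210009
69.34756902046502 [ 0.0006 -0.004  -0.001  -0.0023  0.0006 -0.0018]
150 103 102 102 103 102 105  14  12   9  12  12  12  11  13   9  12  11  21  45  66 191 183 183 183
154 103 102 103   8  47  46   9  11  12  12  12  11  11  12  11  13   1  22  32  16  94 146 148 150
158 103 103 102  32  30  28 176   8  12   9  14  11  11  11  13   8 162  20  29  12 126 159 151 166
162  91  84  78  10  12  32 120  85   9  10  14  13  13   8  12 166 110  11  13   0 187 180 180 172
166  79  77  80  95   9  10  55 101  78  13  10   1   0   6  12 138   9  10  11 159 148 148 148 149
170  93 156 156 189 172  13  13 212  23  13   0 185 184  98  11  18  12  12  42 143 148 150 150 150
174 182 182 182 182 183   5  12  28  12  11  52 184 182 161  11  13  10   6 151 143 143 149 150 149
1
[... 1398 characters left out ...]

234 182 181 181 181 181 182  52  85  96 101  68 101  87 103  97 101  81  82 118 183 182 182 182 152
238 182 181 181 181 181 181  66  81  88  91  93 102 102  96  94  92  88  58 198 182 182 181 182 187
242 181 182 181 181 181 181  84  57  62  96  95  80  60  62  97  86  55  75 193 183 182 183 183 184
246 181 182 181 180 181 182 130  83  81  59  61  47  52  69  61  57  90  79 191 182 182 183 182 182
250 181 181 181 181 181 182 103  83  90  92  97  77  57  59  95  91  86  78 188 182 182 182 182 183
254 182 181 181 182 182 198 104  83  88  92  94  96  96  95  93  91  85  71 182 182 183 181 182 181
258 181 181 180 181 182  97 104 105  87  92  94  97  96  95  94  90  90 156 181 181 182 183 182 183
```

Run:
```python
from h import *
import cv2
d=cv2.imread("pics/l_side.png").astype(float);g=d.mean(2)
for v in list(range(190,206,2))+list(range(222,260,4)):
    e=np.abs(np.diff(g[v,:]));L=np.arange(272,294);Rr=np.arange(322,342)
    print(v,L[e[L]>25].tolist(),Rr[e[Rr]>25].tolist())
# predicted silhouettes
def sil(x,y,z,r=.054):
    a=np.linspace(0,2*np.pi,361);p=np.array([proj("side",np.array([x+r*np.cos(t),y+r*np.sin(t),z]))for t in a])
    i,j=p[:,0].argmin(),p[:,0].argmax();return p[i].round(1),p[j].round(1),p[:,1].min().round(1),p[:,1].max().round(1)
for z in(.152,.162):print('lid',z,sil(.5364,.0769,z))
for z in(.095,.06,.03,0):print('jar',z,sil(.5368,.0755,z))
```

```text
190 [292, 293] [330]
192 [292, 293] [331]
194 [279, 293] [331]
196 [279, 280, 293] [331]
198 [279, 280, 292] [331, 332]
200 [279, 280, 289, 290] [330, 332]
202 [280, 281, 282, 288, 289] [329, 330, 331]
204 [280, 281, 282, 283, 286, 287] [328, 329, 330, 331]
222 [281, 283, 284, 286] [327, 328, 331, 332]
226 [282] [326, 330, 332]
230 [281, 282] [322, 323, 326, 327, 328, 331, 332]
234 [282] [322, 323, 329, 331, 332]
238 [283] [331]
242 [283] [331]
246 [283, 284] [330, 331]
250 [282, 284] [330]
254 [280] [329]
258 [278] [327, 328]
lid 0.152 (array([278.9, 199.4]), array([331.1, 199.1]), np.float64(181.4), np.float64(216.8))
lid 0.162 (array([278.6, 195.7]), array([331.3, 195.5]), np.float64(177.8), np.float64(213.2))
jar 0.095 (array([280.6, 219.1]), array([330.7, 219.1]), np.float64(201.4), np.float64(236.8))
jar 0.06 (array([281.3, 230.3]), array([330.2, 230.3]), np.float64(212.7), np.float64(247.9))
jar 0.03 (array([282. , 239.5]), array([329.8, 239.5]), np.float64(221.9), np.float64(257.1))
jar 0 (array([282.6, 248.4]), array([329.5, 248.3]), np.float64(230.8), np.float64(265.8))
```

Emit:
jog_arm(
  turn=[
    [0.003,0,-0.002],
    [0,0,0],
    [0,0,0],
    [0,0,0],
    [0,0,0],
    [0,0,0],
    [0,0,0],
  ],
  delta_pos=[
    [-0.0017,0.0013,0],
    [0,0,0.01],
    [0,0,0.012],
    [0,0,0.01],
    [0,0,0],
    [0,0,0],
    [0,0,0],
  ],
  gripper=[0.015,0.015,0.015,0.015,0.015,0.015,0.015],
)

```text
time: 27.18
tool_pos: [0.5376, 0.0742, 0.1362]
tcp_rot: [-2.222, -2.22, 0.0]
wrist_force: [0.4, -0.9, -3.6]
width: 0.31
grip_force: 69.3
```

Run:
```python
from h import *
import cv2
s,R0=plan((.5377,.0752,.1115))
d=vision.read_camera("side")[:,:,::-1];cv2.imwrite("pics/l_side2.png",d);g=d.astype(float).mean(2)
for u in (286,290,294,318,322,326):print(u,g[200:246,u].astype(int).tolist())
```

```text
t 27.1833 q [0.091  0.0956 1.9851 0.0004 1.0615 0.0919] pos [0.5376 0.0742 0.1362] w 0.3098954479242692 F [ 0.3945 -0.9113 -3.552 ]
turn(tool) [0. 0. 0.] rows 0.0
world [ 0.0001  0.001  -0.0247] shift before turn [0.001  0.0001 0.0247] after turn [0.001  0.0001 0.0247] rows 0.5920560451084893
286 [174, 173, 174, 174, 174, 173, 173, 173, 173, 173, 174, 174, 173, 174, 174, 174, 178, 179, 149, 93, 74, 79, 92, 101, 101, 100, 100, 100, 102, 90, 78, 78, 80, 81, 80, 81, 75, 61, 49, 48, 54, 72, 82, 79, 77, 77]
290 [175, 175, 175, 174, 174, 174, 174, 174, 174, 174, 175, 175, 178, 185, 141, 91, 93, 93, 96, 97, 98, 100, 93, 87, 80, 74, 73, 74, 79, 92, 99, 100, 102, 92, 83, 86, 85, 85, 87, 88, 77, 59, 52, 53, 64, 82]
294 [18, 35, 75, 91, 120, 172, 188, 180, 180, 185, 143, 90, 93, 97, 97, 98, 98, 97, 98, 98, 97, 98, 98, 101, 97, 90, 84, 82, 85, 86, 84, 88, 94, 99, 103, 97, 88, 90, 90, 91, 90, 92, 81, 62, 58, 58]
318 [8, 6, 2, 0, 144, 198, 189, 185, 183, 182, 185, 185, 186, 186, 185, 182, 183, 183, 187, 137, 79, 89, 93, 98, 97, 91, 91, 90, 90, 90, 89, 83, 78, 88, 99, 102, 97, 89, 91, 92, 91, 91, 94, 88, 70, 60]
322 [186, 186, 184, 182, 181, 181, 181, 180, 180, 181, 181, 181, 181, 180, 181, 182, 181, 182, 181, 181, 184, 190, 144, 81, 83, 83, 85, 84, 85, 83, 84, 92, 98, 103, 96, 88, 87, 89, 89, 87, 91, 85, 68, 59, 56, 52]
326 [182, 182, 181, 182, 182, 182, 182, 183, 183, 182, 182, 182, 182, 182, 182, 182, 183, 185, 192, 166, 103, 75, 76, 73, 70, 70, 74, 88, 97, 98, 100, 101, 91, 83, 84, 83, 84, 85, 83, 70, 57, 54, 53, 61, 78, 84]
```

Emit:
jog_arm(
  turn=[
    [0,0,0],
    [0,0,0],
    [0,0,0],
    [0,0,0],
    [0,0,0],
    [0,0,0],
    [0,0,0],
    [0,0,0],
  ],
  delta_pos=[
    [0.0005,0,0.003],
    [0,0,0.003],
    [0,0,0.003],
    [0,0,0.003],
    [0,0,0.002],
    [0,0,0.002],
    [0,0,0],
    [0,0,0],
  ],
  gripper=[0.015,0.015,0.015,0.015,0.015,0.015,0.015,0.015],
)

```text
time: 27.9
tool_pos: [0.5377, 0.0748, 0.1204]
tcp_rot: [-2.222, -2.22, -0.0]
wrist_force: [-0.1, -0.4, -4.1]
width: 0.316
grip_force: 69.4
```

Emit:
jog_arm(
  turn=[
    [0,0,0],
    [0,0,0],
    [0,0,0],
    [0,0,0],
    [0,0,0],
    [0,0,0],
    [0,0,0],
  ],
  delta_pos=[
    [0,0,0.0015],
    [0,0,0.0015],
    [0,0,0.0015],
    [0,0,0.0015],
    [0,0,0.0015],
    [0,0,0],
    [0,0,0],
  ],
  gripper=[0.015,0.015,0.015,0.015,0.015,0.015,0.015],
)

```text
time: 28.48
tool_pos: [0.5377, 0.0747, 0.113]
tcp_rot: [-2.222, -2.22, -0.0]
wrist_force: [0.0, 0.7, -3.1]
width: 0.313
grip_force: 69.4
```

Emit:
jog_arm(
  turn=[
    [0,0,0],
    [0,0,0],
    [0,0,0],
    [0,0,0],
  ],
  delta_pos=[
    [0,0,0.001],
    [0,0,0.001],
    [0,0,0],
    [0,0,0],
  ],
  gripper=[0.015,0.015,0.015,0.015],
)

```text
time: 28.82
tool_pos: [0.538, 0.0748, 0.1117]
tcp_rot: [2.222, 2.22, 0.001]
wrist_force: [-1.5, 0.4, 0.3]
width: 0.313
grip_force: 69.8
```

Emit:
jog_arm(
  turn=[
    [0,0,0],
    [0,0,0],
    [0,0,0],
  ],
  delta_pos=[
    [0,0,0.0007],
    [0,0,0],
    [0,0,0],
  ],
  gripper=[0.015,0.015,0.015],
)

```text
time: 29.07
tool_pos: [0.538, 0.0748, 0.1117]
tcp_rot: [2.222, 2.22, 0.001]
wrist_force: [-3.7, -0.1, 5.9]
width: 0.312
grip_force: 70.4
```

Emit:
jog_arm(
  turn=[
    [0,0,0],
    [0,0,0],
    [0,0,0],
    [0,0,0],
    [0,0,0],
    [0,0,0],
    [0,0,0],
    [0,0,0],
    [0,0,0],
    [0,0,0],
    [0,0,0],
    [0,0,0],
    [0,0,0],
    [0,0,0],
    [0,0,0],
  ],
  delta_pos=[
    [0,0,0],
    [0,0,0],
    [0,0,0],
    [0,0,0],
    [0,0,0],
    [0,0,0],
    [0,0,-0.01],
    [0,0,-0.03],
    [0,0,-0.03],
    [0,0,-0.03],
    [0,0,-0.03],
    [0,0,0],
    [0,0,0],
    [0,0,0],
    [0,0,0],
  ],
  gripper=[0.03,0.04,0.06,0.08,0.08,0.08,0.08,0.08,0.08,0.08,0.08,0.08,0.08,0.08,0.08],
)

```text
time: 30.32
tool_pos: [0.5367, 0.0746, 0.239]
tcp_rot: [-2.221, -2.219, 0.003]
wrist_force: [-0.7, -0.8, -0.3]
width: 0.937
grip_force: 0.0
```

Run:
```python
from h import *
import cv2
s,_=plan()
d=vision.read_camera("side")[:,:,::-1];g=d.astype(float).mean(2)
cv2.imwrite("pics/end_side.png",d)
for u in (290,296,302,308,314,320,326):print(u,g[196:246,u].astype(int).tolist())
def ell(x,y,z,u,r=.054):
    a=np.linspace(0,2*np.pi,721);p=np.array([proj("side",np.array([x+r*np.cos(t),y+r*np.sin(t),z]))for t in a]);k=np.abs(p[:,0]-u)<.4;return p[k,1].max().round(1)
for u in(290,296,302,308,314,320,326):print(u,[float(ell(.5378,.0755,z,u))for z in(.1045,.095)])
```

```text
t 30.3167 q [0.0919 0.0085 1.8778 0.0004 1.2577 0.0928] pos [0.5367 0.0746 0.239 ] w 0.9370971721411572 F [-0.6657 -0.7649 -0.3489]
turn(tool) [0. 0. 0.] rows 0.0
290 [174, 174, 174, 174, 175, 175, 175, 171, 169, 169, 170, 169, 171, 170, 170, 170, 170, 171, 170, 170, 170, 170, 169, 170, 170, 170, 169, 169, 171, 170, 170, 174, 173, 135, 84, 81, 94, 91, 81, 83, 83, 83, 84, 85, 74, 56, 51, 52, 62, 79]
296 [174, 174, 174, 174, 173, 171, 170, 172, 171, 171, 171, 172, 171, 171, 172, 171, 171, 171, 170, 171, 171, 171, 172, 172, 173, 174, 178, 183, 186, 140, 86, 85, 147, 181, 177, 176, 133, 82, 87, 99, 95, 88, 88, 90, 88, 90, 91, 79, 61, 57]
302 [174, 174, 173, 173, 172, 173, 164, 168, 176, 156, 112, 92, 86, 78, 78, 78, 79, 78, 78, 77, 77, 78, 80, 90, 96, 96, 95, 95, 95, 95, 95, 95, 96, 94, 86, 148, 187, 155, 103, 87, 94, 95, 92, 91, 91, 92, 92, 92, 89, 71]
308 [175, 175, 174, 175, 174, 174, 173, 172, 173, 173, 176, 170, 136, 104, 96, 92, 93, 93, 92, 91, 91, 91, 91, 88, 92, 96, 95, 94, 94, 93, 90, 85, 79, 143, 180, 176, 176, 168, 123, 86, 89, 99, 99, 94, 91, 70, 58, 63, 63, 64]
314 [175, 174
[... 380 characters left out ...]
176, 176, 176, 176, 178, 186, 142, 82, 81, 94, 95, 88, 88, 88, 87, 88, 90, 83, 66, 56, 57]
326 [189, 184, 184, 183, 182, 178, 176, 175, 175, 176, 177, 178, 178, 178, 177, 178, 177, 177, 178, 178, 178, 178, 178, 178, 178, 178, 177, 178, 179, 180, 188, 162, 101, 71, 80, 92, 90, 81, 81, 81, 82, 82, 81, 68, 57, 52, 51, 58, 76, 81]
290 [229.8, 232.8]
296 [232.3, 235.3]Traceback (most recent call last):
  File "<stdin>", line 9, in <module>
  File "<stdin>", line 8, in ell
  File "h.py", line 10, in proj
    c=vision.calibration(n);f=240/np.tan(np.radians(c['vfov']/2));p=np.array(c['R'])@X+c['t'];return np.array([c['cx'],c['cy']])+f*p[:2]/p[2]
ValueError: time passes only in moves, steps and waits
```

```bash
python3 -c "
from workcell import ticket
print(ticket.finish_job())"
```

```text
the job is handed in; nothing more can be done
None
```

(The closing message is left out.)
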